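# Put the stock feeder in low gear and latch it

## Task

Put the stock feeder on the bench into low gear: take the wing knob on its gearbox, press it lightly and rock the spindle with it until the teeth mesh, then ease it down fully home without leaning on teeth that have not met. Then slide the latch fully home over the knob's flange to lock it in, let go, and leave the other things on the bench where they are.

Things in the scene. Friction and masses are not known exactly. Their poses are not given: they have to be found in the camera images.
- feeder: Stock feeder drive, fixed to the bench: grey gearbox 160 x 200 x 118 mm on a plywood plate, finned motor behind it (its +x), rubber feed wheel on its left (+y). Origin on the bench below the spindle axis; z up. Gearbox top 130 mm above the bench; all heights here are above the bench.
- knob_grip (a point): Gear-change knob on the upright spindle: a black wing 60 mm long (point's x), 14 mm thick (its y), 34 mm high, on a round flange. The point lies on the spindle axis, 22 mm above the flange's top and 12 mm below the wing's top: 180 mm high when up (out of gear), 164 mm when home (in gear). Gripped across its thickness it can be pressed and turned.
- knob_flange (a point): Centre of the top of the knob's round aluminium flange, radius 36 mm, 8 mm thick; 158 mm high when up, 142 mm when home. The knob pushes the collar through a spring: with teeth tip on tip, it yields 1 mm per 2.5 N, for at most 8 mm, then goes solid. When the teeth drop in, the force falls and the knob can be eased down to the stop.
- collar (a joint): How far the collar with the teeth has slid down, in m: 0 out of gear (start), 0.016 at the stop, in gear. It stays where left (1 to 2 N moves it). Tooth tips meet after 3 to 9 mm (unknown, differs each time); from there it goes on only when its 6 teeth face the gaps of the hidden gear.
- spindle (a joint): Angle of the spindle and knob in rad, anticlockwise from above; at 0 the wing lies along the unit's x. No end stops, turns easily out of gear. The teeth can mesh every 60 degrees, over a window of about 9 degrees; the nearest is at most 30 degrees away, to either side (unknown). In gear it turns stiffly (0.15 N m), taking the hidden gear along.
- dog_ring: The ring of six teeth on the collar, hidden in the gearbox; it slides and turns with the collar. Origin on the spindle axis, at bench level when up. The teeth chip if pressed on the hidden gear with more than 15 N; 5 to 8 N on the knob is plenty.
- latch (a joint): Travel of the latch in m along the unit's +y, towards the spindle: 0 to 0.006 at the start (open), 0.024 fully home. Slides with 2 N of friction and stays. Its tongue passes over the flange's rim only if the knob is home; otherwise it runs against the flange's side.
- latch_tab (a point): Centre of the latch's upright steel thumb tab: 30 mm wide (unit's x), 10 mm thick (unit's y), from 154 to 188 mm high, on a flat tongue between two guides 152 mm high, up to 25 mm to either side of its middle. 91 mm from the spindle axis on the unit's -y side with the latch at 0. Push it from its outer side, or pinch it, towards the spindle.
- wrench: Loose steel spanner, 200 mm long, lying flat; leave alone.
- spare_gear: Loose steel gear wheel, 70 mm across, 14 mm thick, lying flat; leave alone.
- grease_tin: Loose jar of 70 mm diameter, 75 mm high, standing; leave alone.
- offcut: Loose piece of wood 130 x 50 x 30 mm; leave alone.

How it is judged:
On the way:
1. the spindle's teeth have meshed and the knob is home (collar at least 14.5 mm down) (value of joint collar above 0.0145 m), for 0.2 s.
At the end, for the whole second after the job is handed in: The collar is within 1.5 mm of fully home (in gear), the latch within 3 mm of fully home over the flange, both at rest (value of joint collar above 0.0145 m and value of joint latch above 0.021 m and velocity of joint each of latch, collar below 0.005 m/s); the robot touches nothing.
It fails at once if the teeth were pressed with more than 15 N (contact force between dog_ring and anything else above 15 N).
It fails at once if a bystander (spanner, spare gear, jar or offcut) was moved by more than 30 mm (distance of any of wrench, spare_gear, grease_tin, offcut from where it was at the start of the episode above 0.03 m).
It also fails if it takes over 61 s, if anything falls off the work surface, if the arm or the gripper's body presses on something with over 40 N, if the wrist force passes 120 N, or if a joint passes its speed limit or range.

## Robot

A 6-joint arm with a two-finger parallel gripper is mounted at the origin on the work surface. World frame = base frame: x ahead of the robot, y to its left, z up, the work surface at z = 0. Lengths are in m, angles in rad, forces in N, time in s.
With the tool pointing down it reaches from about 0.4 to 0.825 m from the base axis. Payload 7 kg.
Tool frame: the origin (TCP) lies midway between the tips of the shut fingers; the grasp point (between the pads) lies 19 mm behind it; z points along the fingers, x is the direction in which the jaws open and shut, and the axes are right-handed (so a half turn about z gives the same grasp; the last joint's range is limited). The gripper opens to 88 mm and grips with 3 to 60 N. Pads are 19 mm wide; open, the fingers measure 130 mm over their backs; the gripper's body (78 mm by 193 mm) begins 47 mm behind the grasp point.
Start: joints at [-0.822, 0.359, 0.012, 0, -1.224, -0.288], TCP at [0.3, -0.605, 0.187] pointing down, gripper open.
Joint ranges: [-3.07, 3.07], [-1.43, 2.12], [-1.02, 1.25], [-3.03, 1.67], [-3.05, -0], [-3.03, 3.03]. Speed limits (rad/s): [2.39, 2.39, 3.01, 3.14, 3.14, 3.14].

## Interface

Orientations are given as [roll, pitch, yaw] about the fixed x, y, z axes, in that order (R = Rz(yaw) Ry(pitch) Rx(roll)).
In Python, from station import status, eyes, workorder gives the robot as it stands.
- The arm moves only by the shell command python3 -m jog 'ROWS' [OPENING] [FORCE]. ROWS is JSON, a list of rows, each a list of 6 numbers: the shift along the world's x, y, z in mm, then the turn, a rotation vector about the world's x, y, z in rad. A call has 1 to 12 rows; each row shifts and turns the pose as measured when the row begins; what a row does not reach is not made up. A row lasts 1/10 s, in which the tool goes at most 50 mm and 8.59 degrees, less where a joint would pass 70% of its speed; a pose out of reach is approached as far as the arm can. A call with a gripper value outside its range is refused whole. OPENING is the opening, from 0 (shut) to 1 (fully open), set as the call begins (- or left out, the last holds). The fingers move at their own pace and stop on an object; FORCE is the grip in N (left out, the last holds). Time passes only in rows, so rows that do not move let the fingers close. It gives the time, the measured TCP pose, the force and the opening at its end, in the units of the state.
- status.get_state(): the state, without advancing time (a new reading comes with each control period).
- eyes.grab_frame(name): name is "scene" or "top" or "wrist"; returns the picture (384x512x3 uint8, blue, green, red); there is no depth.
- eyes.calibration(name): a dict with "camera_matrix" (3x3 intrinsics, pixels), "k1" (the pictures are not rectified: a ray, as slopes to the right and down, at radius r is drawn at 1 + k1 r^2 times it, then the intrinsics apply), "cam_to_world" (4x4, takes a point from camera to world coordinates); the wrist camera has in their place "hand_eye" (4x4, takes a point from camera to tool coordinates, whose origin is the TCP and whose axes are the tool frame's). Camera axes: x right, y up, looking along -z (the intrinsics and any distortion apply to the point x, -y, -z); pixel columns grow to the right and rows downward; lengths in m; the calibration is good to about 2 mm. A picture is of the moment at which its call begins: read the wrist's pose just before it. calibration takes no time and is no camera call.
- workorder.job_done(): hands the job in, once; it reports no verdict.
The state is a dict: "t": time; "q": joint angles; "qd": joint speeds; "joint_efforts": joint torques, N m; "eef_pos": TCP position; "ee_rot": TCP orientation; "force": force on the tool from outside, world axes, zero at the start; "moment": the same for the moment, N m; "width": finger opening in m.
Only numpy, scipy, OpenCV 4.12 (cv2) and the standard library are available. Lean on these libraries where they do the work, as an engineer would, in place of code of your own. Each camera call takes 0.05 s, during which the arm holds its last target. There are 200 camera calls.

## Working session

There is one attempt and no reset: what is moved stays moved. The work goes in short steps, Python scripts to look and compute and a shell command to move; the robot and the scene stay as the last step left them, time stands still between calls to the robot, and variables do not carry over. Pictures are saved under pics/ and viewed, about 8 in all and at most 12, crops included, and the job is handed in when it is done.

```bash
mkdir -p pics
cat > h.py <<'E'
import numpy as np, cv2
from station import status, eyes, workorder
from scipy.spatial.transform import Rotation as R
def cam(name):
    c=eyes.calibration(name)
    if 'cam_to_world' in c: T=np.array(c['cam_to_world'])
    else:
        s=status.get_state(); W=np.eye(4); W[:3,:3]=R.from_euler('xyz',s['ee_rot']).as_matrix(); W[:3,3]=s['eef_pos']
        T=W@np.array(c['hand_eye'])
    return np.array(c['camera_matrix']),float(c['k1']),T
def ray(C,uv):
    K,k,T=C; p=cv2.undistortPoints(np.array([[uv]],float),K,np.array([k,0,0,0.]))[0,0]
    return T[:3,3],T[:3,:3]@np.array([p[0],-p[1],-1])
def onplane(C,uv,z):
    o,d=ray(C,uv); return o+d*(z-o[2])/d[2]
def proj(C,P):
    K,k,T=C; c=np.linalg.inv(T)@np.append(P,1); x,y=c[0]/-c[2],-c[1]/-c[2]; s=1+k*(x*x+y*y)
    return K[0,0]*x*s+K[0,2],K[1,1]*y*s+K[1,2]
E
python3 - <<'E'
from h import *
s=status.get_state(); print(s)
for n in ['top','scene']:
    C=cam(n); print(n,C)
    im=eyes.grab_frame(n); cv2.imwrite(f'pics/{n}0.png',im)
E
```

```text
{'t': 0.0, 'q': array([-8.21912826e-01,  3.59367676e-01,  1.10710714e-02, -3.61644971e-04,
       -1.22408690e+00, -2.88128952e-01]), 'qd': array([ 0.00067827,  0.00035629, -0.00127702, -0.00016877,  0.00029065,
        0.00015449]), 'joint_efforts': array([-4.33679752e-04, -5.82718134e+01,  2.93046999e+01,  6.99684441e+00,
        6.78255004e-03, -1.45636864e-04]), 'eef_pos': array([ 0.29987292, -0.6041229 ,  0.1863384 ]), 'ee_rot': array([-3.14146755e+00, -1.61836683e-03,  2.03142761e+00]), 'force': array([-0.05718847, -0.05492367,  0.12459405]), 'moment': array([ 0.00168408, -0.05285825,  0.05611709]), 'width': 0.08784433751167792}
top (array([[364.29200805,   0.        , 252.31537877],
       [  0.        , 364.29200805, 188.48740482],
       [  0.        ,   0.        ,   1.        ]]), -0.026282651935919377, array([[ 0.1377447 ,  0.97031161, -0.19880084,  0.37423536],
       [-0.99045323,  0.1338521 , -0.03295476,  0.04777747],
       [-0.00536647,  0.20144228,  0.97948569,  0.9741055 ],
       [ 0.        ,  0.        ,  0.        ,  1.        ]]))
scene (array([[457.39432717,   0.        , 251.11400018],
       [  0.        , 457.39432717, 188.30905836],
       [  0.        ,   0.        ,   1.        ]]), -0.029835587692761862, array([[ 0.17341974, -0.93389981,  0.31266075,  0.85776186],
       [ 0.98484736,  0.16408353, -0.05614518, -0.01535898],
       [ 0.00113149,  0.31765979,  0.94820408,  1.08353692],
       [ 0.        ,  0.        ,  0.        ,  1.        ]]))
```

View pics/top0.png

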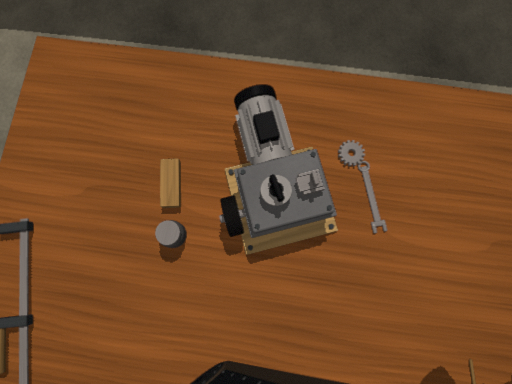

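View pics/scene0.png

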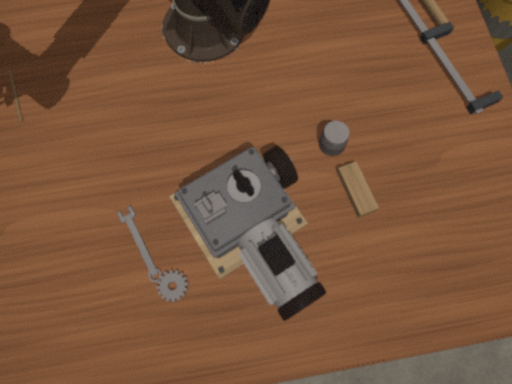

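Top view: knob at about (276,189), latch tab near (311,181), motor up at (260,125); bystanders at (170,185), (170,233), (351,153) and (372,195). Scene view: knob at (243,185), latch at (210,205). The unit's x points up in the top picture, so the latch is on its -y side, as described.

Run:
```python
from h import *
out=[]
for n,(u,v),(a,b) in [('top',(276,189),(311,181)),('scene',(243,185),(210,205))]:
    im=cv2.imread(f'pics/{n}0.png'); C=cam(n)
    hsv=cv2.cvtColor(im,cv2.COLOR_BGR2HSV)
    yy,xx=np.mgrid[:384,:512]; near=(np.hypot(xx-u,yy-v)<22)
    fl=((im.min(2)>125)&near).astype(np.uint8)
    cs,_=cv2.findContours(fl,0,2); c=cv2.convexHull(max(cs,key=cv2.contourArea)); e=cv2.fitEllipse(c); print(n,'flange ellipse',e)
    print(' flange at .158',onplane(C,e[0],.158), 'r',np.ptp([onplane(C,p[0].astype(float),.158)[:2] for p in c],axis=0)/2)
    w=((im.max(2)<45)&near).astype(np.uint8); cs,_=cv2.findContours(w,0,2); c=max(cs,key=cv2.contourArea)
    P=np.array([onplane(C,p[0].astype(float),.192)[:2] for p in c]).astype(np.float32)
    r=cv2.minAreaRect(P); bp=cv2.boxPoints(r); e1,e2=bp[1]-bp[0],bp[2]-bp[1]; L=e1 if np.hypot(*e1)>np.hypot(*e2) else e2
    print(' wing',r,'dir deg',np.degrees(np.arctan2(L[1],L[0])))
    s=6; crop=im[v-45:v+45,min(u,a)-40:max(u,a)+40]; crop=cv2.resize(crop,None,fx=s,fy=s,interpolation=cv2.INTER_CUBIC)
    print(' crop origin',min(u,a)-40,v-45); out.append(crop)
    # gearbox top via motor axis etc: plate
cv2.imwrite('pics/crop0.png',cv2.resize(out[0],None,fx=.8,fy=.8)); cv2.imwrite('pics/crop1.png',cv2.resize(out[1],None,fx=.8,fy=.8))
```

```text
top flange ellipse ((277.36700439453125, 189.4003143310547), (27.150785446166992, 28.1556396484375), 178.6134796142578)
 flange at .158 [0.54559007 0.01822476 0.158     ] r [0.03050271 0.0193071 ]
 wing ((0.5413596034049988, 0.023328479379415512), (0.059725645929574966, 0.027095217257738113), 13.19782829284668) dir deg 13.197827
 crop origin 236 144
scene flange ellipse ((243.51939392089844, 185.8015899658203), (29.878633499145508, 31.796783447265625), 82.1408462524414)
 flange at .158 [0.54419768 0.02443263 0.158     ] r [0.03359387 0.03415419]
 wing ((0.5481542944908142, 0.02150009572505951), (0.06102411076426506, 0.02465244010090828), 17.764423370361328) dir deg 17.764427
 crop origin 170 140
```

View pics/crop0.png

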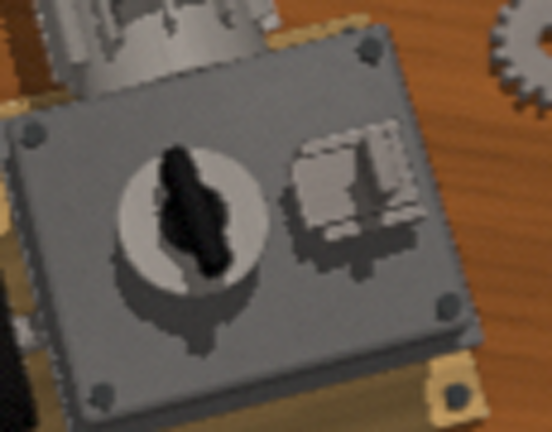

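View pics/crop1.png

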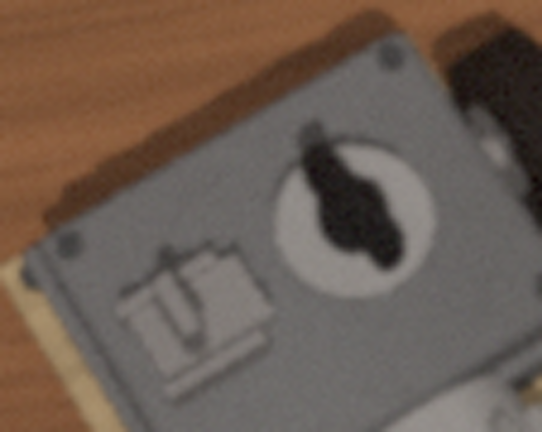

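The crops show the flange centre at about (194,222) in the top crop and (355,219) in the scene crop. The wing runs (177,155)-(214,270) and (318,150)-(388,262), and the four cover bolts are clear. The latch tab is the upright on the tongue.

Run:
```python
from h import *
T=cam('top');S=cam('scene')
t=lambda x,y:(x/4.8+236-.4,y/4.8+144-.4); s=lambda x,y:(x/4.8+170-.4,y/4.8+140-.4)
def tri(a,b):
    o1,d1=ray(T,a);o2,d2=ray(S,b); d1/=np.linalg.norm(d1);d2/=np.linalg.norm(d2)
    k=np.linalg.lstsq(np.c_[d1,-d2],o2-o1,rcond=None)[0]; p,q=o1+k[0]*d1,o2+k[1]*d2; return (p+q)/2,np.linalg.norm(p-q)
print('flange',tri(t(194,222),s(355,219)),onplane(T,t(194,222),.158),onplane(S,s(355,219),.158))
B=[onplane(T,t(*p),.133)[:2] for p in [(33,135),(371,50),(448,308),(102,397)]]
B=np.array(B);print('bolts',B,'c',B.mean(0))
ang=lambda v:np.degrees(np.arctan2(v[1],v[0]))
print('unit x deg',ang(B[0]-B[3]),ang(B[1]-B[2]),'unit y deg',ang(B[0]-B[1])-90,ang(B[3]-B[2])-90)
b1,b2=onplane(S,s(69,245),.133)[:2],onplane(S,s(392,55),.133)[:2]; print('scene bolts',b1,b2,'unit x',ang(b2-b1)-90)
for C,f,p in [(T,t,[(177,155),(214,270)]),(S,s,[(318,150),(388,262)])]:
    a,b=[onplane(C,f(*q),.192)[:2] for q in p]; print('wing',a,b,(a+b)/2,np.hypot(*(a-b)),ang(a-b))
print('tab tri top centre', tri(t(372,165),s(178,280)))
```

```text
flange (array([0.54372657, 0.02292629, 0.1610375 ]), np.float64(0.0033845309053604643)) [0.54412807 0.02115073 0.158     ] [0.54292765 0.02473385 0.158     ]
bolts [[ 0.5820952   0.10489104]
 [ 0.64865233 -0.05653947]
 [ 0.52390344 -0.10725004]
 [ 0.45809507  0.05342848]] c [ 0.55318651 -0.0013675 ]
unit x deg 22.539440300955214 22.121798452876224 unit y deg 22.406151420930485 22.272309788085735
scene bolts [ 0.52420343 -0.10475729] [0.45719861 0.05661679] unit x 22.548919194793555
wing [0.56716764 0.0339223 ] [0.51624933 0.01050088] [0.54170848 0.02221159] 0.05604673459787946 24.701498665613816
wing [0.52052554 0.01277462] [0.57603379 0.03385957] [0.54827967 0.0233171 ] 0.059377945487840915 -159.20059638194357
tab tri top centre (array([ 0.57198014, -0.05452991,  0.20245446]), np.float64(0.0010191991451498363))
```

Measured: spindle axis about (0.544, 0.023), with the triangulated flange height 161 mm against 158 given. Unit yaw is about 22.4° and the wing is about in line with it. The gearbox bolt spacing is plausible. Now I'll move above the knob.

```bash
python3 -m jog '[[0,0,45,0,0,0],[10,25,40,0,0,0],[18,46,0,0,0,-0.01],[18,46,0,0,0,-0.01],[18,46,0,0,0,-0.01],[18,46,0,0,0,-0.01],[18,46,0,0,0,-0.01],[18,46,0,0,0,-0.01],[18,46,0,0,0,-0.01],[18,46,0,0,0,0],[18,46,0,0,0,0],[18,46,0,0,0,0]]' 1 10
```

```text
t: 1.3
eef_pos: [0.4852, -0.1113, 0.2675]
ee_rot: [-3.14, -0.012, 1.949]
force: [1.1, -0.0, 0.3]
width: 0.0874
```

```bash
python3 -m jog '[[18,40,0,0,0,0],[18,40,0,0,0,0],[15,35,0,0,0,0],[4,10,0,0,0,0],[0,0,0,0,0,0],[0,0,0,0,0,0]]'
cat > w.py <<'E'
from h import *
import sys
s=status.get_state(); C=cam('wrist'); im=eyes.grab_frame('wrist'); print(s['eef_pos'],s['ee_rot'],s['force'])
cv2.imwrite(f'pics/{sys.argv[1]}.png',im)
u=np.radians(22.4); ux=np.array([np.cos(u),np.sin(u)]); uy=np.array([-ux[1],ux[0]]); c=np.array([.5437,.0228])
for nm,p in [('flange',[*c,.158]),('wing+',[*(c+.03*ux),.192]),('wing-',[*(c-.03*ux),.192]),('tab',[*(c-.088*uy),.188])]: print(nm,np.round(proj(C,p),1))
E
python3 w.py w0
```

```text
t: 1.9
eef_pos: [0.5412, 0.0249, 0.2655]
ee_rot: [-3.137, -0.013, 1.956]
force: [-0.1, -0.4, 0.3]
width: 0.0876
[0.54118675 0.02494393 0.26551649] [-3.13724196 -0.01314139  1.95605112] [-0.08626428 -0.37066348  0.27706255]
flange [251.4 183.3]
wing+ [251.6 220.1]
wing- [251.  161.7]
tab [163.2 191.5]
```

View pics/w0.png

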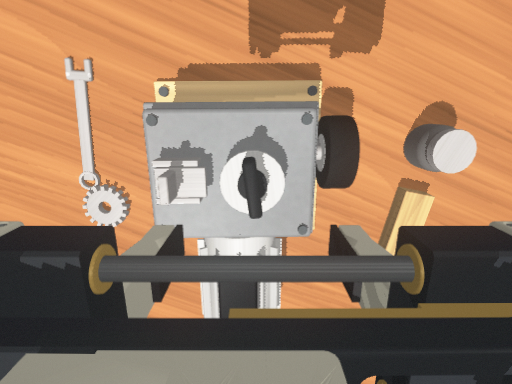

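Wrist view: flange centred at (252,183) where (251.4,183.3) was predicted, so the position holds within about 1 mm. The wing is at (249,157)-(256,217), slightly anticlockwise; I'll measure that.

Run:
```python
from h import *
im=cv2.imread('pics/w0.png'); C=cam('wrist')
m=np.zeros((384,512),np.uint8); m[150:224,232:275]=(im[150:224,232:275].max(2)<60)
n,l,st,ce=cv2.connectedComponentsWithStats(m); k=1+np.argmax(st[1:,4]); print(st[k])
for r in range(st[k][1],st[k][1]+st[k][3],4):
    x=np.where(l[r]==k)[0]; print(r,x.min(),x.max(),end='; ')
for a,b in [(158,186),(204,216)]:
    pass
f=((im.min(2)>150)*255).astype(np.uint8)
z=np.zeros_like(f); z[145:222,215:290]=f[145:222,215:290]; cs,_=cv2.findContours(z,0,2); e=cv2.fitEllipse(cv2.convexHull(max(cs,key=cv2.contourArea))); print('\n',e,onplane(C,e[0],.158))
P=lambda r:onplane(C,(np.where(l[r]==k)[0][[0,-1]].mean(),r),.192)
a,b=P(162),P(212); print(a,b,np.degrees(np.arctan2(*(b-a)[[1,0]])))
```

```text
[243 157  22  53 274]
157 249 251; 161 243 254; 165 253 254; 169 254 255; 173 255 261; 177 256 261; 181 256 262; 185 256 262; 189 257 264; 193 258 263; 197 258 259; 201 258 259; 205 260 260; 209 260 260; Traceback (most recent call last):
  File "<stdin>", line 10, in <module>
cv2.error: OpenCV(4.12.0) /io/opencv/modules/imgproc/src/shapedescr.cpp:361: error: (-201:Incorrect size of input array) There should be at least 5 points to fit the ellipse in function 'fitEllipseNoDirect'
```

```bash
python3 -m jog '[[2,-2,-20,-0.01,-0.009,0.04],[0,0,-25,0,0,0.04],[0,0,-25,0,0,0],[0,0,-18,0,0,0],[0,0,-8,0,0,0],[0,0,0,0,0,0]]'
```

```text
t: 2.55
eef_pos: [0.5414, 0.0151, 0.1688]
ee_rot: [3.137, 0.001, 2.03]
force: [0.5, 0.9, 0.2]
width: 0.0879
```

```bash
python3 -m jog '[[2.3,7.7,-3,0,0,0.02],[0,0,0,0,0,0]]'; python3 -m jog '[[0,0,0,0,0,0],[0,0,0,0,0,0],[0,0,0,0,0,0],[0,0,0,0,0,0],[0,0,0,0,0,0],[0,0,0,0,0,0]]' 0 20;python3 -c "
from h import *
s=status.get_state();print(s['force'],s['moment'])"
```

```text
t: 2.75
eef_pos: [0.5447, 0.0224, 0.1675]
ee_rot: [3.135, 0.002, 2.051]
force: [0.0, 1.1, 0.1]
width: 0.0877
t: 3.35
eef_pos: [0.5461, 0.0233, 0.1699]
ee_rot: [3.131, 0.002, 2.052]
force: [0.0, 0.6, -1.1]
width: 0.0454
[ 0.02326051  0.61363565 -1.09991166] [ 0.00168766 -0.03635959  0.04699404]
```

```bash
python3 -m jog '[[-1,0,-3,0,0,0],[-1,0,-1,0,0,0],[0,0,0,0,0,0],[0,0,0,0,0,0],[0,0,-0.5,0,0,0],[0,0,0,0,0,0],[0,0,0,0,0,0],[0,0,0,0,0,0]]' 0 20;python3 -c "
from h import *
s=status.get_state();print(s['force'],s['moment'])"
```

```text
t: 4.15
eef_pos: [0.5438, 0.0232, 0.1647]
ee_rot: [3.132, 0.002, 2.052]
force: [-0.3, 0.4, 0.4]
width: 0.0007
[-0.3177946   0.35482508  0.41625222] [-0.00140993 -0.00182344 -0.02393237]
```

The fingers shut on nothing, so I'll look.

```bash
python3 w.py w1; python3 -c "
from h import *
a=eyes.grab_frame('scene')[110:300,120:360]; b=eyes.grab_frame('top')[110:270,200:380]
cv2.imwrite('pics/c2.png',np.hstack([cv2.resize(a,(400,317)),cv2.resize(b,(357,317))]))
a=cv2.imread('pics/w1.png'); cv2.imwrite('pics/c2.png',np.vstack([cv2.imread('pics/c2.png'),cv2.resize(a[60:330],(757,280))[:, :757]]))"
```

```text
[0.54376245 0.02320812 0.16473331] [3.13185623e+00 2.30297700e-03 2.05169808e+00] [-0.3177946   0.35482508  0.41625222]
flange [254.5 213.3]
wing+ [250.3 272.5]
wing- [258.4 187.9]
tab [120.6 218.4]
```

View pics/c2.png

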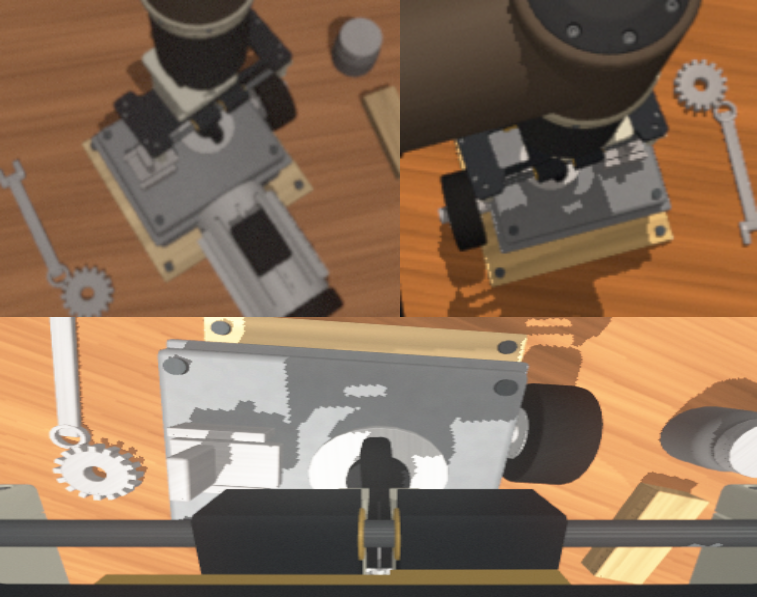

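```bash
python3 -c "
from h import *
C=cam('wrist');s=status.get_state()
for z in (0,.019,.03,.05): print(z,proj(C,s['eef_pos']+[0,0,z]))
a=cv2.imread('pics/w1.png')[150:290,190:320]; cv2.imwrite('pics/c3.png',cv2.resize(a,None,fx=4,fy=4,interpolation=cv2.INTER_CUBIC))"
```

```text
0 (np.float64(254.9237353200765), np.float64(216.90311261691758))
0.019 (np.float64(254.76279233783927), np.float64(227.35688327200845))
0.03 (np.float64(254.65503025328047), np.float64(234.35698622158662))
0.05 (np.float64(254.42373372002896), np.float64(249.38338709729004))
```

View pics/c3.png

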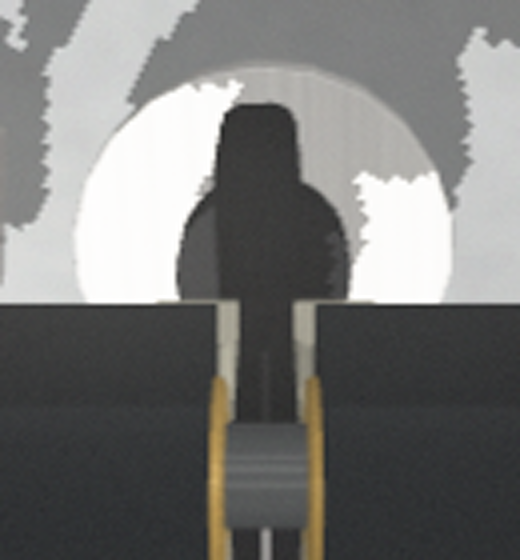

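The pads straddle the wing, yet the width reads 0.7 mm, so the two disagree. I'll test by turning and comparing wing positions in the picture.

```bash
python3 -m jog '[[0,0,0,0,0,0.08],[0,0,0,0,0,0.08],[0,0,0,0,0,0]]'; python3 w.py w2; python3 -c "
from h import *
a=status.get_state();print(a['moment'],a['width'])
a=cv2.imread('pics/w1.png')[150:290,190:320];b=cv2.imread('pics/w2.png')[150:290,190:320]; cv2.imwrite('pics/c4.png',cv2.resize(np.hstack([a,b]),None,fx=3,fy=3,interpolation=cv2.INTER_CUBIC))"
```

```text
t: 4.6
eef_pos: [0.5438, 0.0232, 0.1648]
ee_rot: [3.132, 0.002, 2.217]
force: [-0.1, -0.6, 0.0]
width: 0.0
[0.54381919 0.023228   0.16483175] [3.13165830e+00 2.33608098e-03 2.21660691e+00] [-0.09089353 -0.61744957  0.01224917]
flange [254.4 212.9]
wing+ [242.9 271. ]
wing- [266.1 188.8]
tab [121.2 197.2]
[-0.01303741 -0.0002219  -0.0371133 ] 0.0004477095525564385
```

View pics/c4.png

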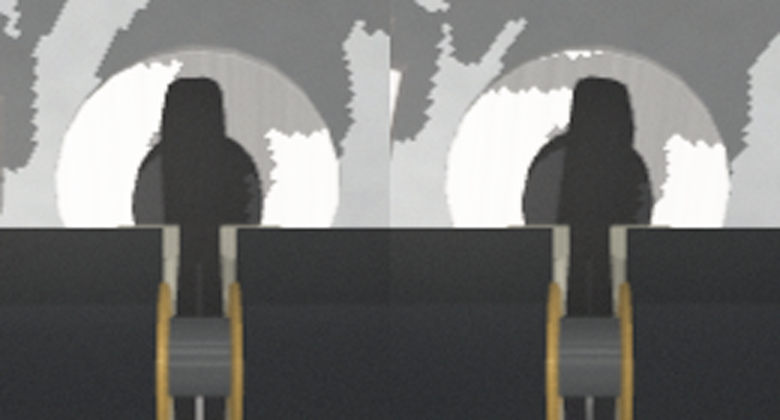

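The wing keeps its place in the tool frame after a 0.16 rad turn, so it is gripped and the width reading is wrong. Now I'll press in small steps, watching fz.

```bash
python3 -m jog '[[0,0,-1.5,0,0,0],[0,0,0,0,0,0]]' 0 30; python3 -m jog '[[0,0,-1.5,0,0,0],[0,0,0,0,0,0]]';  python3 -m jog '[[0,0,-1.5,0,0,0],[0,0,0,0,0,0]]'
```

```text
t: 4.85
eef_pos: [0.5438, 0.0232, 0.1632]
ee_rot: [3.132, 0.002, 2.21]
force: [0.3, -0.4, -1.1]
width: 0.0004
t: 5.05
eef_pos: [0.5437, 0.0232, 0.1615]
ee_rot: [3.132, 0.002, 2.209]
force: [0.1, 0.2, 0.8]
width: -0.0002
t: 5.25
eef_pos: [0.5437, 0.0232, 0.1598]
ee_rot: [3.132, 0.002, 2.208]
force: [-0.1, 0.7, 0.4]
width: 0.0005
```

```bash
for i in 1 2; do python3 -m jog '[[0,0,-1,0,0,0],[0,0,0,0,0,0]]' |grep -E "pos|force"; done
```

```text
eef_pos: [0.5437, 0.0232, 0.1587]
force: [-0.6, -0.5, -0.6]
eef_pos: [0.5437, 0.0232, 0.1576]
force: [-0.3, 0.2, -0.3]
```

```bash
python3 -m jog '[[0,0,-1,0,0,0],[0,0,0,0,0,0]]' |grep -E "pos|force"
```

```text
eef_pos: [0.5437, 0.0232, 0.1566]
force: [-0.0, 0.3, -0.4]
```

```bash
python3 w.py w3
python3 - <<'E'
from h import *
for n in ('w1','w2','w3'):
    g=cv2.imread(f'pics/{n}.png').astype(int)
    col=g[:,255].max(1); print(n,'wing far end row',np.where(col[160:200]<70)[0][:1]+160, [int(x) for x in col[160:182]])
    r=g[215].max(1); print('  row215', [int(x) for x in r[200:310:4]])
E
```

```text
[0.54372156 0.0232204  0.15655361] [3.13184238e+00 2.22888288e-03 2.20801471e+00] [-0.01049138  0.30747358 -0.43544893]
flange [254.2 217.1]
wing+ [242.7 278.2]
wing- [266.  192.7]
tab [114.9 202.6]
w1 wing far end row [176] [129, 127, 131, 130, 133, 146, 156, 182, 177, 178, 177, 176, 177, 178, 177, 166, 56, 53, 56, 56, 56, 54]
  row215 [217, 218, 207, 253, 253, 253, 253, 253, 253, 87, 84, 70, 59, 61, 60, 58, 57, 58, 58, 77, 252, 251, 252, 252, 253, 252, 200, 200]
w2 wing far end row [176] [125, 127, 126, 125, 130, 142, 170, 245, 250, 177, 177, 178, 176, 178, 175, 153, 54, 52, 55, 56, 56, 54]
  row215 [215, 212, 209, 253, 253, 252, 253, 252, 253, 84, 83, 80, 56, 60, 58, 57, 55, 55, 56, 70, 184, 251, 252, 252, 252, 251, 201, 201]
w3 wing far end row [179] [127, 126, 127, 125, 127, 128, 129, 139, 151, 210, 252, 252, 252, 252, 251, 233, 175, 173, 141, 52, 49, 54]
  row215 [215, 215, 253, 253, 253, 252, 253, 252, 253, 80, 82, 80, 57, 54, 56, 54, 57, 54, 52, 54, 177, 251, 252, 252, 252, 252, 235, 200]
```

Run:
```python
from h import *
c=eyes.calibration('wrist'); K=np.array(c['camera_matrix']);H=np.array(c['hand_eye']);print(np.round(H,3),K[0,0])
C=(K,float(c['k1']),H)
for hw in (0.0437,.007,0.0003):
  for z in (0,-.019,-.028,-.066): print(hw,z,[np.round(proj(C,[sx*hw,y,z])).astype(int).tolist() for sx in(-1,1) for y in (-.0095,.0095)])
```

```text
[[ 1.     0.     0.     0.001]
 [ 0.    -0.96  -0.281 -0.077]
 [ 0.     0.281 -0.96  -0.198]
 [ 0.     0.     0.     1.   ]] 286.14703786235634
0.0437 0 [[195, 205], [196, 229], [314, 205], [313, 229]]
0.0437 -0.019 [[189, 214], [191, 240], [320, 214], [318, 240]]
0.0437 -0.028 [[186, 219], [188, 246], [323, 219], [321, 246]]
0.0437 -0.066 [[168, 246], [171, 279], [340, 246], [337, 279]]
0.007 0 [[245, 205], [245, 229], [264, 205], [264, 229]]
0.007 -0.019 [[244, 214], [244, 240], [265, 214], [265, 240]]
0.007 -0.028 [[243, 219], [244, 246], [265, 219], [265, 246]]
0.007 -0.066 [[240, 246], [241, 279], [268, 246], [267, 279]]
0.0003 0 [[254, 205], [254, 229], [255, 205], [255, 229]]
0.0003 -0.019 [[254, 214], [254, 240], [255, 214], [255, 240]]
0.0003 -0.028 [[254, 219], [254, 246], [255, 219], [255, 246]]
0.0003 -0.066 [[253, 246], [254, 279], [255, 246], [255, 279]]
```

Run:
```python
from h import *
a=eyes.grab_frame('scene')[140:230,190:310]; b=eyes.grab_frame('top')[140:230,220:340]
cv2.imwrite('pics/c5.png',np.hstack([cv2.resize(x,(400,300),interpolation=cv2.INTER_CUBIC) for x in(a,b)]))
```

```text
(no output)
```

View pics/c5.png

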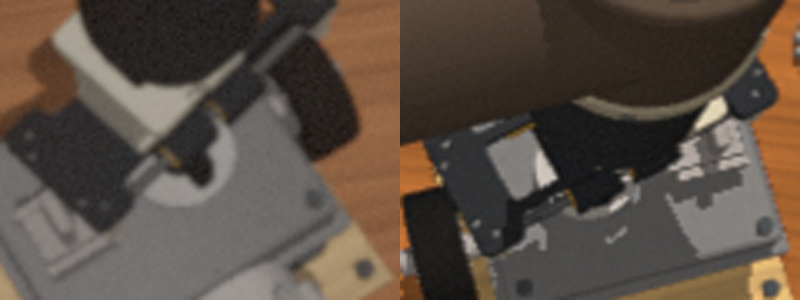

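```bash
python3 -m jog '[[-1.2,1.6,0,0,0,0],[0,0,0,0,0,0]]'; python3 -m jog '[[-1.2,1.6,0,0,0,0],[0,0,0,0,0,0]]'; python3 -c "
from h import *
s=status.get_state();print(s['moment'],s['joint_efforts'])
cv2.imwrite('pics/w4.png',eyes.grab_frame('wrist'))
for n in ('w2','w3','w4'):
    g=cv2.imread(f'pics/{n}.png').astype(int)
    for r in (190,200,210,230,240): print(n,r,[int(x) for x in g[r].max(1)[230:282:2]])
"
```

```text
t: 6.2
eef_pos: [0.5426, 0.0249, 0.1568]
ee_rot: [3.132, 0.002, 2.208]
force: [-0.1, -0.3, 0.3]
width: 0.0003
t: 6.4
eef_pos: [0.5413, 0.0267, 0.1568]
ee_rot: [3.131, 0.002, 2.208]
force: [-0.1, -0.6, 0.4]
width: 0.0003
[0.01226799 0.00872668 0.01641618] [ 3.26339551e-02 -4.03118169e+01  2.74008375e+01  6.52152166e+00
 -3.21958610e-02 -4.52077633e-02]
w2 190 [252, 252, 253, 252, 253, 252, 252, 252, 253, 251, 54, 57, 57, 59, 56, 55, 58, 57, 56, 55, 62, 176, 176, 178, 177, 173]
w2 200 [252, 253, 253, 253, 245, 61, 60, 66, 82, 66, 58, 59, 58, 61, 57, 58, 57, 55, 55, 58, 56, 128, 176, 175, 174, 175]
w2 210 [252, 253, 232, 84, 83, 83, 82, 78, 73, 56, 60, 60, 59, 58, 58, 58, 55, 55, 54, 54, 54, 55, 57, 102, 176, 177]
w2 230 [63, 62, 62, 63, 62, 61, 59, 118, 160, 159, 54, 56, 55, 58, 54, 55, 53, 154, 157, 124, 55, 55, 56, 57, 54, 55]
w2 240 [58, 57, 56, 58, 55, 55, 57, 111, 182, 151, 50, 52, 53, 57, 55, 50, 50, 114, 138, 93, 53, 54, 52, 53, 53, 52]
w3 190 [251, 253, 253, 253, 253, 252, 252, 253, 252, 246, 55, 55, 57, 56, 53, 55, 54, 52, 53, 53, 81, 174, 176, 178, 175, 174]
w3 200 [252, 253,
[... 365 characters left out ...]
, 54, 55, 56, 110, 181, 151, 53, 50, 52, 49, 51, 50, 52, 114, 140, 92, 50, 53, 54, 52, 53, 53]
w4 190 [253, 253, 251, 252, 253, 252, 223, 56, 54, 54, 56, 53, 55, 53, 55, 54, 52, 127, 176, 176, 177, 175, 174, 172, 175, 172]
w4 200 [253, 253, 250, 126, 58, 57, 57, 57, 57, 57, 58, 56, 54, 56, 54, 56, 54, 122, 179, 177, 177, 176, 173, 177, 176, 175]
w4 210 [75, 83, 83, 82, 81, 67, 55, 57, 59, 60, 56, 57, 57, 55, 56, 56, 52, 54, 52, 54, 125, 174, 175, 177, 250, 251]
w4 230 [59, 59, 62, 63, 60, 60, 59, 116, 157, 161, 55, 54, 53, 54, 54, 51, 52, 156, 157, 126, 56, 54, 56, 57, 56, 57]
w4 240 [55, 54, 57, 54, 56, 52, 55, 110, 183, 150, 50, 51, 49, 50, 50, 50, 50, 114, 139, 92, 53, 52, 54, 50, 52, 53]
```

```bash
python3 - <<'E'
import cv2,numpy as np
g=cv2.imread('pics/w0.png').max(2).astype(int)
s=cv2.cvtColor(cv2.imread('pics/w0.png'),cv2.COLOR_BGR2HSV)[:,:,1]
for r in range(204,300,6): print(r,' '.join('%3d%s'%(x,'*' if t<60 else ' ') for x,t in zip(g[r,112:208:4],s[r,112:208:4])))
E
python3 -m jog '[[0,0,4,0,0,0],[0,0,4,0,0,0],[0,0,0,0,0,0]]'; python3 -m jog '[[2.4,-3.2,0,0,0,0],[0,0,0,0,0,0]]'; python3 w.py w5
python3 - <<'E'
import cv2,numpy as np
for n in ('w2','w5'):
    g=cv2.imread(f'pics/{n}.png').max(2)
    for r in (180,190,200,210): x=np.where(g[r,225:290]<100)[0]+225; print(n,r,x[[0,-1]] if len(x) else None)
E
```

```text
204 229* 233* 231* 123* 127* 230  232  233  237  238  182  183* 202* 224* 216* 194* 195* 198* 197* 198* 196* 197* 196* 196*
210 227* 230* 233* 118* 148  232  234  233  228  229  222  196* 196* 198* 198* 200* 199* 199* 197* 201* 200* 196* 199* 198*
216 230* 232* 219* 226* 224  228  233  237  235  234  226  193* 196* 194* 197* 199* 199* 198* 196* 197* 196* 198* 200* 200*
222 232* 130* 230* 229  232  237  233  232  227  231  234  186* 197* 196* 200* 197* 201* 199* 198* 197* 200* 204* 202* 201*
228  54* 224  221  210  213  221  226  229  231  238  152* 152* 153* 152* 153* 149*  55*  54* 200* 201* 200* 198* 197* 199*
234  55* 231  232  234  229  223  219  207  205  151* 151* 153* 151* 151* 149*  53*  53*  54* 198* 199* 197* 198* 197* 196*
240  51* 146  221  221  225  231  232  162* 151* 151* 152* 167* 164* 156*  51*  53*  51*  53* 201  229  233  236  249* 171*
246  61   72  209  216  215  168  150* 151* 152* 150* 149* 153* 167*  48*  50*  51*  49*  47* 169  231  230  225  249* 199*
252 128   44* 219  172  150* 148* 149* 149* 150* 149* 150* 139*  49*  48*  47*  47*  48*  49* 115  219  226 
[... 738 characters left out ...]
  223  227  238  232*
294  36*  38*  39*  97* 147* 146* 146* 146* 148* 146*  75*  45*  44* 107  222  214  212  215  216  220  222  223  223  232*
t: 6.75
eef_pos: [0.5414, 0.0267, 0.1656]
ee_rot: [3.131, 0.003, 2.208]
force: [0.3, -0.1, 0.6]
width: 0.0006
t: 6.95
eef_pos: [0.5442, 0.0234, 0.166]
ee_rot: [3.131, 0.003, 2.208]
force: [0.1, -0.6, -0.3]
width: 0.0007
[0.54419673 0.0233731  0.16599453] [3.13072403e+00 2.75638181e-03 2.20844029e+00] [ 0.13014688 -0.64901465 -0.31216527]
flange [254.5 211.9]
wing+ [243.5 269.6]
wing- [265.8 187.6]
tab [122.  197.2]
w2 180 [251 268]
w2 190 [250 270]
w2 200 [240 271]
w2 210 [236 275]
w5 180 [251 268]
w5 190 [250 270]
w5 200 [239 272]
w5 210 [236 276]
```

The data agree on one account. The pads shut in free air above the wing (the wing never moved, and the width of 0 was true). The w0 pad edges at (182,226), by both scale and row, put the fingertips about 37 mm behind the stated TCP. So I'll reopen to 44 mm, turn back to the wing's angle and go about 37 mm lower, checking for contact.

```bash
python3 -m jog '[[0,0,0,0,0,-0.08],[0,0,0,0,0,-0.08],[0,0,0,0,0,0],[0,0,0,0,0,0],[0,0,0,0,0,0],[0,0,0,0,0,0],[0,0,0,0,0,0],[0,0,0,0,0,0]]' 0.5 20; python3 w.py w6
python3 - <<'E'
import cv2,numpy as np
g=cv2.imread('pics/w6.png').max(2).astype(int)
for r in range(206,260,4): print(r,' '.join('%3d'%x for x in g[r,190:322:4]))
E
```

```text
t: 7.8
eef_pos: [0.5438, 0.023, 0.1652]
ee_rot: [3.132, 0.002, 2.049]
force: [1.0, -0.2, 0.4]
width: 0.0437
[0.54375349 0.02297133 0.16524533] [3.13203313e+00 2.36445991e-03 2.04886185e+00] [ 1.03808812 -0.18001068  0.38519282]
flange [254.8 213.2]
wing+ [250.7 272.2]
wing- [258.6 187.8]
tab [121.3 218.6]
206 141 140 213 212 212 252 254 253 252 253 252 252  65  85  58  61  59  62  61  60  60  66 177 251 252 252 252 252 243 202 201 202 203
210 138 215 213 213 213 253 253 253 252 252 252 246  86  86  59  64  62  60  64  60  62  79 175 237 252 252 252 252 243 199 202 201 200
214 145 217 216 216 215 253 253 253 252 253 252 196  87  85  59  61  64  62  68  60  63  75 161 251 252 252 252 252 243 199 197 199 198
218 156 216 215 213 213 248 253 253 252 253 252 152  87  88  61  62  62  73  69  62  61  79 222 251 252 252 252 252 231 197 198 196 200
222 198 217 214 216 212 223 253 253 252 253 252 206  84  87  59  62  64  76  68  63  62  79 246 251 252 252 252 252 202 200 197 200 199
226 198 166 167 166 168 167  64  66 252 253 252 253  87  87  65  81  81  73  68  61  59  69 252 251 252 252  62  
[... 410 characters left out ...]
  59 139 149 162 163
242 164 164 167 187 149  62  62  63 218 253 252 253 252 251 135  76  82  75  65 124 252 252 251 251 251 198  60  57  59 119 146 162 163
246 163 164 165 167  60  62  64  63 212 209 251 253 253 251 188  74  81  71  67 124 252 252 251 249 198 199  62  57  57  56 160 163 163
250 165 163 163 166  57  58  59  62 213 210 210 218 252 251 233  73  82  72  65  82 252 250 202 198 198 198  57  56  55  56 149 162 161
254 157 159 159 108  56  59  59  60 206 205 207 203 205 201 164  73  79  74  64  71 196 196 197 194 193 191  54  54  53  56  98 158 157
258  85  82  83  82  85  84  85  85  88  87  86  87  85  87  87  88  88  85  88  87  87  85  86  85  86  84  83  85  83  81  82  80  79
```

The pads now show at x=221 and 292 with their tip at row 225. That is 1.63 px/mm, so the tip is about 35 mm behind the TCP, with the wing centred between them. Going down 36 mm.

```bash
python3 -m jog '[[0,0,-8,0,0,0],[0,0,-8,0,0,0],[0,0,-7,0,0,0],[0,0,-5,0,0,0],[0,0,-3,0,0,0],[0,0,0,0,0,0]]'
```

```text
t: 8.45
eef_pos: [0.543, 0.0228, 0.1305]
ee_rot: [3.134, 0.002, 2.049]
force: [-1.2, 0.5, -0.1]
width: 0.044
```

```bash
python3 -m jog '[[0.5,0,0,0,0,0],[0,0,0,0,0,0],[0,0,0,0,0,0],[0,0,0,0,0,0],[0,0,0,0,0,0],[0,0,0,0,0,0],[0,0,0,0,0,0],[0,0,0,0,0,0]]' 0 25; python3 -c "
from h import *
s=status.get_state();print(s['force'],s['moment'])"
```

```text
t: 9.25
eef_pos: [0.5441, 0.0227, 0.1312]
ee_rot: [3.132, 0.002, 2.049]
force: [-0.1, -1.6, -1.5]
width: 0.0138
[-0.05977627 -1.60682532 -1.52924878] [-0.07326884 -0.10289025  0.01459119]
```

Width 13.8 mm, so this is a true grip on the 14 mm wing. Now the light press.

```bash
python3 -m jog '[[0,0,-1.5,0,0,0],[0,0,0,0,0,0]]'|grep -E "pos|for"; python3 -m jog '[[0,0,-1,0,0,0],[0,0,0,0,0,0]]' |grep -E "pos|for"
```

```text
eef_pos: [0.5441, 0.0227, 0.1296]
force: [1.4, -0.2, -3.1]
eef_pos: [0.5441, 0.0227, 0.1285]
force: [0.8, -0.5, -1.8]
```

```bash
python3 -m jog '[[0,0,-1,0,0,0],[0,0,0,0,0,0]]'|grep -E "pos|for"
```

```text
eef_pos: [0.5441, 0.0227, 0.1274]
force: [1.1, -0.7, -2.5]
```

```bash
python3 -m jog '[[0,0,-1,0,0,0],[0,0,0,0,0,0]]'|grep -E "pos|for"
```

```text
eef_pos: [0.5441, 0.0227, 0.1264]
force: [0.7, -0.6, -2.2]
```

```bash
python3 -m jog '[[0,0,-1,0,0,0],[0,0,0,0,0,0]]'|grep -E "pos|for"
```

```text
eef_pos: [0.5441, 0.0227, 0.1253]
force: [0.3, -0.6, -2.5]
```

```bash
python3 -m jog '[[0,0,-1,0,0,0],[0,0,0,0,0,0]]'|grep -E "pos|for"
```

```text
eef_pos: [0.5442, 0.0227, 0.1245]
force: [-0.7, -0.5, 2.0]
```

```bash
python3 -m jog '[[0,0,-1,0,0,0],[0,0,0,0,0,0]]'|grep -E "pos|for"
```

```text
eef_pos: [0.5443, 0.0227, 0.1239]
force: [-0.8, -0.9, 3.0]
```

```bash
python3 -m jog '[[0,0,-1,0,0,0],[0,0,0,0,0,0]]'|grep -E "pos|for"; python3 -m jog '[[0,0,-0.3,0,0,0.06],[0,0,-0.3,0,0,0.06]]'|grep -E "pos|for|rot";python3 -c "
from h import *
s=status.get_state();print(s['q'],s['moment'])"
```

```text
eef_pos: [0.5443, 0.0227, 0.1234]
force: [-1.7, -0.8, 4.1]
eef_pos: [0.5443, 0.0227, 0.1232]
ee_rot: [3.131, 0.003, 2.172]
force: [-2.0, -0.2, 5.5]
[ 4.02260430e-01  1.91041514e-01 -3.76287596e-01  1.20498755e-03
 -9.92848647e-01 -1.37240056e+00] [ 0.02179616  0.83740712 -0.08088541]
```

Teeth are tip on tip at about 5 N. I'll keep turning anticlockwise.

```bash
python3 -m jog '[[0,0,-0.2,0,0,0.06],[0,0,-0.2,0,0,0.06]]'|grep -E "pos|for|rot"
```

```text
eef_pos: [0.5443, 0.0227, 0.1232]
ee_rot: [3.131, 0.003, 2.297]
force: [-1.1, -0.3, 5.4]
```

```bash
python3 -m jog '[[0,0,-0.2,0,0,0.06],[0,0,-0.2,0,0,0.06]]'|grep -E "pos|for|rot"
```

```text
eef_pos: [0.5442, 0.0227, 0.1228]
ee_rot: [3.131, 0.003, 2.422]
force: [0.7, 0.5, 0.3]
```

```bash
python3 -m jog '[[0,0,-0.2,0,0,0.06],[0,0,-0.2,0,0,0.06]]'|grep -E "pos|for|rot"
```

```text
eef_pos: [0.5442, 0.0227, 0.1218]
ee_rot: [3.131, 0.003, 2.547]
force: [0.5, -1.1, 0.3]
```

Force fell from 5.4 to 0.3 N at yaw about 2.42 and stayed there, so the teeth have dropped in. Now I'll ease down.

```bash
python3 -m jog '[[0,0,-1,0,0,0],[0,0,0,0,0,0]]'|grep -E "pos|for"
```

```text
eef_pos: [0.5442, 0.0228, 0.1202]
force: [0.3, -0.8, 0.7]
```

```bash
python3 -m jog '[[0,0,-1,0,0,0],[0,0,0,0,0,0]]'|grep -E "pos|for"
```

```text
eef_pos: [0.5442, 0.0227, 0.1188]
force: [1.4, -0.4, -0.5]
```

```bash
python3 -m jog '[[0,0,-1,0,0,0],[0,0,0,0,0,0]]'|grep -E "pos|for"
```

```text
eef_pos: [0.5442, 0.0228, 0.1176]
force: [0.7, -0.8, -1.7]
```

```bash
python3 -m jog '[[0,0,-1,0,0,0],[0,0,0,0,0,0]]'|grep -E "pos|for"
```

```text
eef_pos: [0.5442, 0.0228, 0.1165]
force: [0.7, -0.2, -1.9]
```

```bash
python3 -m jog '[[0,0,-1,0,0,0],[0,0,0,0,0,0]]'|grep -E "pos|for"
```

```text
eef_pos: [0.5442, 0.0228, 0.1154]
force: [1.2, -1.3, -1.5]
```

```bash
python3 -m jog '[[0,0,-1,0,0,0],[0,0,0,0,0,0]]'|grep -E "pos|for"
```

```text
eef_pos: [0.5443, 0.0228, 0.1147]
force: [-0.4, -0.7, 3.1]
```

```bash
python3 -m jog '[[0,0,-0.7,0,0,0],[0,0,0,0,0,0]]'|grep -E "pos|for"
```

```text
eef_pos: [0.5443, 0.0228, 0.1144]
force: [-0.6, 0.1, 3.7]
```

fz rose at about 16 mm of travel, so the knob is home on its stop. Release and go up.

```bash
python3 -m jog '[[0,0,0,0,0,0],[0,0,0,0,0,0],[0,0,0,0,0,0],[0,0,0,0,0,0],[0,0,0,0,0,0]]' 0.4 | grep -E "pos|for|wid"; python3 -m jog '[[0,0,10,0,0,0],[0,0,20,0,0,0],[0,0,25,0,0,0],[0,0,15,0,0,-0.08],[8,-20,0,0,0,-0.085],[8,-20,0,0,0,-0.085],[8,-20,0,0,0,-0.085],[8,-20,0,0,0,-0.085],[8,-20,0,0,0,-0.085],[8,-20,0,0,0,-0.085],[0,0,0,0,0,0]]' 0.4; python3 w.py w7
python3 - <<'E'
from h import *
# check knob height and tab by view
im=cv2.imread('pics/w7.png'); C=cam('wrist')
c=np.array([.5442,.0228]);u=np.radians(22.4); uy=np.array([-np.sin(u),np.cos(u)])
for z in (.158,.142): print(z,[np.round(proj(C,[*(c+.036*np.array([np.cos(t),np.sin(t)])),z])).astype(int).tolist() for t in np.arange(0,6.2,np.pi/4)])
cv2.imwrite('pics/w7b.png',cv2.resize(im,(768,576)))
E
```

```text
eef_pos: [0.544, 0.023, 0.1137]
force: [0.0, -0.1, -0.2]
width: 0.0351
t: 14.65
eef_pos: [0.5948, -0.1013, 0.1957]
ee_rot: [3.125, 0.005, 1.931]
force: [0.5, 0.3, -0.3]
width: 0.0351
[ 0.59481507 -0.10125924  0.19565115] [3.12479707 0.00498411 1.9308327 ] [ 0.5057256   0.26570602 -0.25521781]
flange [411.1 196.2]
wing+ [428.4 246.2]
wing- [440.7 171.1]
tab [315.6 211.6]
0.158 [[389, 233], [420, 232], [446, 211], [451, 181], [431, 158], [398, 159], [372, 183], [370, 213]]
0.142 [[382, 225], [411, 225], [435, 205], [440, 176], [421, 155], [390, 156], [366, 178], [363, 207]]
```

View pics/w7b.png

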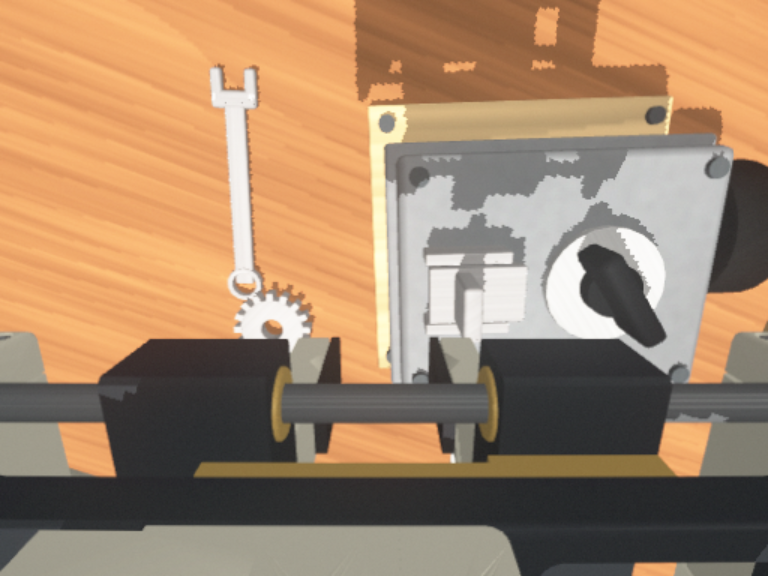

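The flange outline at x 364-443 matches the prediction for 142 mm (home), not 158 mm. The tab is at about (314,203), as predicted (315.6,211.6), and is still open. Now I'll shut the fingers outside the tab and go down.

```bash
python3 -m jog '[[0,0,-10,0,0.015,0.03],[0,0,-15,0,0,0],[0,0,-15,0,0,0],[0,0,-10,0,0,0],[0,0,-8,0,0,0],[0,0,0,0,0,0]]' 0 20; python3 -c "
from h import *
s=status.get_state();r=s['eef_pos'][:2]-[.5442,.0228];print('ux',r@[.9245,.381],'-uy',r@[.381,-.9245])"
```

```text
t: 15.3
eef_pos: [0.5945, -0.0978, 0.1393]
ee_rot: [3.135, -0.0, 1.973]
force: [0.7, 0.3, -0.0]
width: 0.0005
ux 0.0005738043281804243 -uy 0.1306946752950196
```

```bash
python3 -m jog '[[0,0,-9,0,0,0],[0,0,0,0,0,0]]'|grep -E "pos|for"; python3 -m jog '[[-1.9,4.6,0,0,0,0],[-1.9,4.6,0,0,0,0],[0,0,0,0,0,0]]'|grep -E "pos|for"
```

```text
eef_pos: [0.595, -0.0975, 0.1305]
force: [-0.1, -0.4, -0.2]
eef_pos: [0.5914, -0.0876, 0.1314]
force: [-0.8, -0.3, -0.1]
```

```bash
python3 -m jog '[[-1.5,3.7,0,0,0,0],[-1.5,3.7,0,0,0,0],[0,0,0,0,0,0]]'|grep -E "pos|for"
```

```text
eef_pos: [0.5884, -0.0793, 0.1321]
force: [-0.1, -0.2, 0.1]
```

```bash
python3 -m jog '[[-1.5,3.7,0,0,0,0],[-1.5,3.7,0,0,0,0],[0,0,0,0,0,0]]'|grep -E "pos|for"
```

```text
eef_pos: [0.5853, -0.0718, 0.1322]
force: [0.2, -0.3, -0.4]
```

```bash
python3 -m jog '[[-1.1,2.8,0,0,0,0],[-1.1,2.8,0,0,0,0],[0,0,0,0,0,0]]'|grep -E "pos|for"
```

```text
eef_pos: [0.5829, -0.066, 0.1322]
force: [-0.5, -0.8, -0.9]
```

```bash
python3 -m jog '[[-1.1,2.8,0,0,0,0],[-1.1,2.8,0,0,0,0],[0,0,0,0,0,0]]'|grep -E "pos|for"
```

```text
eef_pos: [0.5805, -0.0601, 0.1322]
force: [0.4, -0.9, -0.4]
```

```bash
python3 -m jog '[[-1.1,2.8,0,0,0,0],[-1.1,2.8,0,0,0,0],[0,0,0,0,0,0]]'|grep -E "pos|for"
```

```text
eef_pos: [0.5797, -0.0584, 0.1325]
force: [0.1, 0.5, -0.7]
```

```bash
python3 w.py w8; python3 -c "
from h import *
s=status.get_state();print(s['force'],s['moment'],s['joint_efforts'],s['q'],s['width'])
a=cv2.imread('pics/w8.png')[130:290,180:420]; cv2.imwrite('pics/c8.png',cv2.resize(a,(780,520),interpolation=cv2.INTER_CUBIC))"
```

```text
[ 0.57971419 -0.05844691  0.13245673] [3.13279019 0.00901396 1.97396158] [ 0.05477487  0.52486535 -0.72746126]
flange [390.9 230.1]
wing+ [409.3 303.3]
wing- [429.1 203.6]
tab [255.4 250.4]
[ 1.74630302 -6.11516488 -0.9441631 ] [-2.30734786 -0.77705546 -0.09727344] [ 2.62916140e+00 -4.67215598e+01  2.64052713e+01  4.98325154e+00
 -2.20326930e-01  2.05749512e-02] [ 0.24072969  0.24181705 -0.28830275  0.0080209  -1.03062162 -1.41247642] 0.00031836637181657595
```

View pics/c8.png

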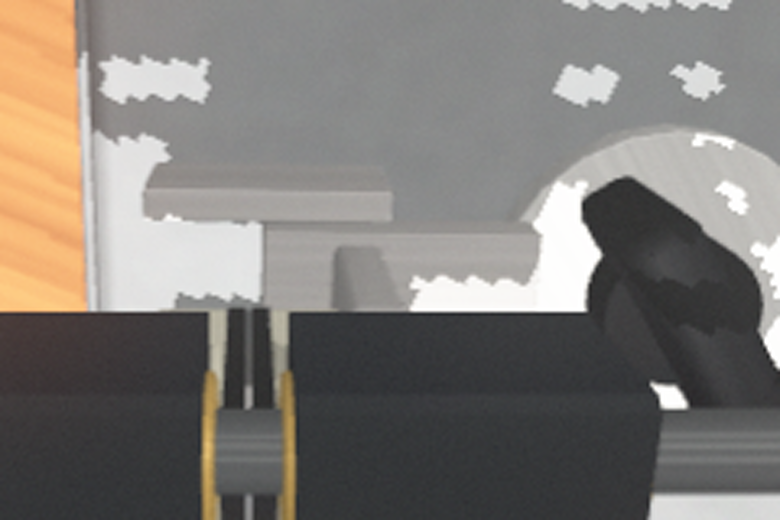

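The tab has moved well inward, now at px 282-298, and the tongue reaches over the flange's rim. The force has risen to 6 N, as at a stop. I'll compare with the tab corners projected for several travels.

Run:
```python
from h import *
C=cam('wrist');u=np.radians(22.4);ux=np.array([np.cos(u),np.sin(u)]);uy=np.array([-ux[1],ux[0]]);c=np.array([.5442,.0228])
for q in (.015,.018,.021,.024):
    print(q,[np.round(proj(C,[*(c-ux*.015-uy*(.091-q+e)),z]),1).tolist() for z in (.188,.156) for e in (.005,-.005)])
im=cv2.imread('pics/w8.png').max(2)
for r in (206,210,214,218,222): print(r,[int(x) for x in im[r,274:312:2]])
```

```text
0.015 [[267.9, 226.3], [286.5, 226.5], [266.3, 206.3], [281.8, 206.5]]
0.018 [[273.5, 226.4], [292.1, 226.6], [271.0, 206.4], [286.5, 206.6]]
0.021 [[279.1, 226.4], [297.7, 226.7], [275.6, 206.4], [291.2, 206.6]]
0.024 [[284.7, 226.5], [303.3, 226.8], [280.3, 206.5], [295.8, 206.7]]
206 [164, 163, 164, 165, 166, 128, 138, 139, 143, 147, 146, 153, 166, 169, 169, 168, 167, 168, 166]
210 [167, 167, 167, 168, 139, 121, 135, 143, 144, 146, 147, 145, 157, 168, 170, 171, 170, 169, 169]
214 [163, 165, 164, 168, 138, 117, 129, 143, 144, 145, 146, 147, 148, 163, 166, 167, 169, 180, 167]
218 [166, 165, 164, 166, 132, 116, 123, 136, 144, 145, 148, 149, 148, 148, 162, 166, 221, 245, 249]
222 [167, 167, 168, 166, 127, 117, 120, 129, 144, 148, 147, 148, 149, 148, 153, 164, 165, 249, 249]
```

```bash
python3 -m jog '[[-0.6,1.5,0,0,0,0],[0,0,0,0,0,0]]'|grep -E "pos|for"; python3 -c "
from h import *
print(status.get_state()['force'])"
```

```text
eef_pos: [0.5797, -0.0585, 0.1325]
force: [0.3, -0.6, -0.9]
[ 0.32273945 -0.59971851 -0.92339075]
```

Tab edges of 283-297 at row 206 match travel 0.024-0.025 (280-296 predicted for 0.024), and a further push no longer moves it. Back off and rise.

```bash
python3 -m jog '[[2,-5,0,0,0,0],[6,-14,0,0,0,0],[8,-18,0,0,0,0],[0,0,25,0,0,0],[0,0,35,0,0,0],[0,0,35,0,0,0],[0,0,0,0,0,0],[0,0,0,0,0,0]]'; python3 w.py w9
python3 - <<'E'
from h import *
C=cam('wrist');u=np.radians(22.4);ux=np.array([np.cos(u),np.sin(u)]);uy=np.array([-ux[1],ux[0]]);c=np.array([.5442,.0228])
for q in (.018,.024): print(q,[np.round(proj(C,[*(c-ux*.015-uy*(.091-q+e)),z]),1).tolist() for z in (.188,.156) for e in (.005,-.005)])
for z in (.158,.142): print(z,'flange x',[np.round(proj(C,[*(c+s*.036*uy),z]),1).tolist() for s in (-1,1)])
im=cv2.imread('pics/w9.png').max(2); cy=int(round(proj(C,[*c,.142])[1]))
p=proj(C,[*(c-ux*.015-uy*.067),.17]); r=int(p[1]); x=int(p[0]); print('tab row',r,x-20,[int(v) for v in im[r,x-20:x+22:2]])
q=proj(C,[*(c+.036*uy),.142]); x=int(q[0]); print('flange row',int(q[1]),x-16,[int(v) for v in im[int(q[1]),x-16:x+18:2]])
# bystanders, scene vs start
for n in ('scene','top'):
    a=cv2.imread(f'pics/{n}0.png').astype(int); b=eyes.grab_frame(n).astype(int); d=np.abs(a-b).max(2)>60
    boxes={'scene':dict(w=(110,200,160,275),g=(150,265,195,305),j=(315,115,355,160),o=(335,155,385,220)),'top':dict(w=(355,165,390,240),g=(335,135,368,168),j=(150,215,190,252),o=(155,155,185,215))}[n]
    print(n,{k:round(float(d[y0:y1,x0:x1].mean()),3) for k,(x0,y0,x1,y1) in boxes.items()})
E
```

```text
t: 18.35
eef_pos: [0.5966, -0.0992, 0.2297]
ee_rot: [3.135, 0.006, 1.974]
force: [-0.6, -0.1, -0.8]
width: 0.0008
[ 0.5965598  -0.09918969  0.22973124] [3.13462178 0.00642247 1.97398753] [-0.61876445 -0.11921512 -0.84998506]
flange [391.6 189.4]
wing+ [403.6 232.1]
wing- [415.1 166.2]
tab [306.7 197.5]
0.018 [[319.5, 181.2], [331.1, 181.4], [312.7, 172.9], [323.0, 173.1]]
0.024 [[326.5, 181.3], [338.0, 181.5], [318.9, 173.0], [329.2, 173.2]]
0.158 flange x [[354.9, 189.0], [428.2, 190.0]]
0.142 flange x [[349.9, 184.7], [419.4, 185.6]]
tab row 176 307 [237, 236, 237, 237, 237, 237, 211, 125, 115, 128, 132, 134, 132, 150, 155, 239, 239, 239, 239, 239, 240]
flange row 185 403 [61, 57, 100, 170, 244, 250, 250, 250, 249, 196, 196, 194, 194, 194, 196, 195, 194]
scene {'w': 0.239, 'g': 0.0, 'j': 0.0, 'o': 0.0}
top {'w': 0.025, 'g': 0.783, 'j': 0.366, 'o': 0.477}
```

Tab edges (320-337) and flange edge (420 against 419.4 for home, 428.2 for up) both show home. Each bystander is unchanged in at least one view; the differences in the other look like arm or shadow cover.

```bash
python3 -c "
from station import workorder
print(workorder.job_done())"
```

```text
the job is handed in; nothing more can be done
None
```

The feeder is in low gear with the latch fully home over the knob's flange, and I handed the job in at about t = 18.5 s of the 61 s. No verdict came back.

**What I did:**
- I gripped the wing and pressed to about 5 N, rising to about 7–8 N net of a −2 N sensor offset. The teeth met about 6.5 mm down.
- I turned the spindle anticlockwise about 20° until the force fell away. Then I eased the knob down to its stop, about 16 mm in all.
- I let go, pushed the latch tab home with shut fingers, backed off and rose clear.

**Last checks:**
- **Knob:** the flange edge is at pixel 420. Home predicts 419 and up predicts 428.
- **Latch:** the tab edges fit a travel of about 0.024 m, and a further push no longer moved it.
- **Bystanders:** each is unchanged in at least one fixed camera. In the other view, most of the areas around them did change. I put that down to the arm or its shadow and did not look at those pictures.

**What failed or disagreed:**
- **First grip:** it closed on nothing above the wing. The picture seemed to show the wing held, so I first blamed the width sensor, but its reading of 0 was right.
- **Fingertip position:** the real fingertips sit about 35 mm behind the stated TCP. I went about 35 mm lower, and the second grip read 13.8 mm on the 14 mm wing.
- **Force readings:** they were noisy by about 1 N. After gripping, fz read about −2 N while the knob moved freely. The latch push showed only about 1 N, against the 2 N of friction stated.

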